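Hold the pipe sleeve up against the ramp stop

ROBOT

A 6-joint arm with a two-finger parallel gripper is mounted at the origin on the work surface. World frame = base frame: x ahead of the robot, y to its left, z up, the work surface at z = 0. Lengths are in m, angles in degrees, forces in N, time in s.
With the tool pointing down it reaches from about 0.25 to 0.725 m from the base axis. Payload 9.7 kg.
Tool frame: the origin (TCP) lies on the centre line of the jaws, within the pads' length; the fingertips stand 19 mm ahead of it and the grasp point (between the pads) is the TCP; z points along the fingers, y is the direction in which the jaws open and shut (so a half turn about z gives the same grasp; the last joint's range is limited). The gripper opens to 85 mm and grips with 20 to 120 N. Pads are 22 mm wide; open, the fingers measure 114 mm over their backs; the gripper's body (76 mm by 85 mm) begins 54 mm behind the grasp point. The pads swing forward as they close: fully open they stand 13 mm farther back than shut.
Start: joints at [-70.245, 4.979, 10.078, 95.1, 0, 90], TCP at [0.186, -0.518, 0.25] pointing down, gripper open.
Joint ranges: [-179.16, 179.16], [-48.56, 103.87], [-65.8, 70.77], [-126.05, 130.52], [-82.76, 87.17], [-180, 180]. Speed limits (degrees/s): [127.2, 127.2, 147.25, 180, 180, 180].

INTERFACE

Orientations are given as [roll, pitch, yaw] about the fixed x, y, z axes, in that order (R = Rz(yaw) Ry(pitch) Rx(roll)).
In Python, from workcell import bot, viewer, job gives the robot as it stands.
- The arm moves only by the tool play_rows, never from a script. Its argument "commands" is a list of rows, each an object of numbers: "tx", "ty", "tz": the shift along the tool's x, y, z in cm; "ax", "ay", "az": the turn, a rotation vector about the tool's x, y, z in rad. A call has 1 to 20 rows; each row is the pose to reach, as a shift and turn from the pose commanded when the call began, along the tool's axes at that moment; what a row does not reach only later rows make up. A row lasts 1/10 s, in which the tool goes at most 50 mm and 8.59 degrees, less where a joint would pass 70% of its speed; a pose out of reach is approached as far as the arm can. A call with a gripper value outside its range is refused whole. "grip" is the finger opening in cm, from 0 to 8.54, set as the call begins (left out, the last holds). The fingers move at their own pace and stop on an object; "newtons" is the grip in N (left out, the last holds). Time passes only in rows, so rows that repeat a pose let the fingers close. It gives the time, the measured TCP pose, the force and the opening at its end, in the units of the state.
- bot.get_obs(): the state, without advancing time (a new reading comes with each control period).
- viewer.camera(name): name is "side" or "top" or "wrist"; returns a dict with "pixels" (480x640x3 uint8, red, green, blue), "depth" (480x640 float32, m along the optical axis (not along the pixel's ray), 0 where there is no reading), "fx", "fy", "cx", "cy" (pixels), "rvec" (rotation vector, rad) and "tvec" (3), from world to camera coordinates, as OpenCV has them; the wrist camera has in their place "tool_from_camera" (4x4, takes a point from camera to tool coordinates, whose origin is the TCP and whose axes are the flange's). Camera axes: x right, y down, z forward; pixel columns grow to the right and rows downward; lengths in m; the calibration is good to about 2 mm. A picture is of the moment at which its call begins: read the wrist's pose just before it.
- job.job_done(): hands the job in, once; it reports no verdict.
The state is a dict: "time": time; "q": joint angles; "qd": joint speeds; "joint_efforts": joint torques, N m; "ee_pos": TCP position; "tcp_rot": TCP orientation; "wrist_force": force on the tool from outside, world axes, zero at the start; "torque": the same for the moment, N m; "opening": finger opening in m.
Only numpy, scipy, OpenCV 4.12 (cv2) and the standard library are available. Lean on these libraries where they do the work, as an engineer would, in place of code of your own. Each camera call takes 0.05 s, during which the arm holds its last target.

TASK

Of the two steel pipe sleeves waiting at the foot of the sloping two-lane ramp, push the thicker one slowly and steadily up its lane from behind with the fingertips until it is home against the stop at the top, and never let it run away or roll back down. Only push it, do not grip it or lift it, and leave the other sleeve and everything else on the bench alone. Finish while still holding the sleeve against the stop with the fingers: nothing else keeps it from rolling back.

Things in the scene. Friction and masses are not known exactly. Their poses are not given: they have to be found in the camera images.
- ramp: Fixed two-lane ramp: plywood deck 250 mm long, 194 wide, on a blue base; slopes up at 9 degrees, away from the robot (yaw up to 20 degrees either way). Origin on the deck surface at its centre, 34 mm above the bench; x up the slope, y across to the left, z square to the deck. Guide strips 12 mm high along y = -93.5, 0, +93.5; lane centres at y = +46.5 and -46.5. Kerb 10 mm high across the foot, x = -110 to -100.
- stop_left (a point): Point on the face of the grey stop plate, 34 mm high, that crosses the top of the ramp: middle of the left lane (ramp y = +46.5 mm), 25 mm off the deck. The face is at ramp x = +100 mm, square to the deck. Axes as the ramp's.
- stop_right (a point): The same point on the stop's face in the right lane (ramp y = -46.5 mm).
- thick_sleeve: The thicker steel sleeve, to be pushed: pipe of 50 mm outside diameter, 80 mm long, about 0.36 kg, lying across the left or right lane (it varies) against the kerb, centre at about ramp x = -80 mm. It rolls freely and turns as it rolls. Origin at its centre on the axis, 25 mm off the deck; y is the pipe's axis. Against the stop its centre is at ramp x = +75 mm.
- thin_sleeve: The other sleeve, to be left alone: 36 mm outside diameter, 80 mm long, about 0.2 kg, in the other lane at the foot against the kerb. Origin at its centre on the axis; y along the pipe.
- hammer: Hammer, 280 mm long with a wooden handle, lying on the bench beside the ramp, to its right. Leave alone. Origin under its middle, x along it.
- wrench: Steel wrench, 180 mm long, lying on the bench beside the ramp, to its left. Leave alone. Origin under its middle, x along it.
- tin: Plain metal tin, 56 mm diameter, 65 mm high, standing on the bench to the left of the ramp's upper end. Leave alone. Origin at the centre of its underside.
- collar: Steel shaft collar, a ring 44 mm across and 18 mm high, lying flat on the bench behind the ramp's stop. Leave alone. Origin at the centre of its underside.
- block: Steel block 50 x 30 x 25 mm on the bench behind the ramp's stop. Leave alone. Origin at the centre of its underside.
- mug: White mug, 76 mm across and 85 mm high, on the bench to the robot's right. Leave alone. Origin at the centre of its underside.
- driver: Screwdriver with a yellow handle, 200 mm long, lying on the bench to the robot's left. Leave alone. Origin under its middle, x along it.
Things that resemble listed ones, but are neither listed nor needed, are in the scene too. What is shaped like the thick_sleeve but orange is not meant.

How it is judged (in metres and radians):
On the way:
1. the thicker sleeve is pushed up past the middle of the ramp, lying on the deck (x of thick_sleeve in the frame of ramp between 0 and 0.06 m and z of thick_sleeve in the frame of ramp below 0.031 m), for 0.05 s.
At the end, for the whole second after the job is handed in: The thicker sleeve lies on the deck with its centre within 4 mm of its place against the stop, square across the lane within 0.06 rad (3.4 degrees), at rest (under 0.02 m/s), and the fingers are still pressing on it (over 0.1 N); the thin sleeve is still at the foot of its lane (x of thick_sleeve in the frame of ramp between 0.071 and 0.08 m and z of thick_sleeve in the frame of ramp between 0.02 and 0.031 m and angle between the y axis of thick_sleeve and the y axis of ramp, either way round below 0.06 rad and contact force between the fingers and thick_sleeve above 0.1 N and linear speed of thick_sleeve below 0.02 m/s and x of thin_sleeve in the frame of ramp below -0.06 m); the arm keeps its last pose, push and grip.
It fails at once if the thicker sleeve is lifted more than 10 mm off the deck (z of thick_sleeve in the frame of ramp above 0.035 m).
It fails at once if the sleeve is gripped: the space between the finger pads is brought over its middle (within 20 mm of its centre) (distance between the grasp point and thick_sleeve below 0.02 m).
It fails at once if the thicker sleeve runs loose (faster than 0.3 m/s, as when it rolls back freely) (linear speed of thick_sleeve above 0.3 m/s).
It fails at once if the thin sleeve is moved by more than 15 mm (distance of thin_sleeve from where it was at the start of the episode above 0.015 m).
It fails at once if another thing on the bench is moved by more than 20 mm (distance of any of hammer, wrench, tin, collar, block, mug, driver from where it was at the start of the episode above 0.02 m).
It also fails if it takes over 35 s, if anything falls off the work surface, if the arm or the gripper's body presses on something with over 40 N, if the wrist force passes 120 N, or if a joint passes its speed limit or range.

## Working session

There is one attempt and no reset: what is moved stays moved. The work goes in short steps, Python scripts to look and compute and a tool call to move; the robot and the scene stay as the last step left them, time stands still between calls to the robot, and variables do not carry over. Pictures are saved under pics/ and viewed, and the job is handed in when it is done.

Besides the shell and the picture viewer there is one more tool, called after "Emit:" by a JSON object that holds its "method" and its "body", one argument or row to a line. play_rows: Moves the arm, as the interface text tells. Its arguments: {"type":"object","properties":{"commands":{"type":"array"},"grip":{"type":"number"},"newtons":{"type":"number"}},"required":["commands"]}

```bash
ls; mkdir -p pics; python3 - <<'E'
from workcell import bot, viewer, job
import cv2,pickle
o=bot.get_obs();print(o)
for n in ("top","side"):
    c=viewer.camera(n);pickle.dump(c,open(n+".pkl","wb"))
    cv2.imwrite(f"pics/{n}0.png",c["pixels"][:,:,::-1]);print(n,c["fx"],c["cx"],c["rvec"],c["tvec"])
E
```

```text
pics
{'time': 0.0, 'q': array([-7.02443270e+01,  5.01246671e+00,  1.00349079e+01,  9.50992728e+01,
        1.62686771e-03,  8.99998464e+01]), 'qd': array([-0.00566398,  0.10421904, -0.01560335,  0.02722973, -0.02122476,
       -0.001836  ]), 'joint_efforts': array([-2.02136757e-04, -5.20393610e+01,  4.64799356e+01,  1.66670285e-02,
        1.72499158e-04, -1.44438616e-05]), 'ee_pos': array([ 0.18584585, -0.51744011,  0.249574  ]), 'tcp_rot': array([-1.79923168e+02, -1.62707224e-03,  1.97558244e+01]), 'wrist_force': array([-0.37827451,  0.46860111,  0.47792317]), 'torque': array([0.0026749 , 0.00327447, 0.00072617]), 'opening': 0.08550157627119141}
top 623.8711562677478 321.52944315690104 [ 2.19824954 -2.19450256  0.05522288] [-0.02345262  0.54514905  1.6409567 ]
side 477.8074853360596 326.94222200300965 [ 2.3636242  -0.11285448  0.05860598] [-0.54866101  0.07674919  1.25079783]
```

View pics/top0.png

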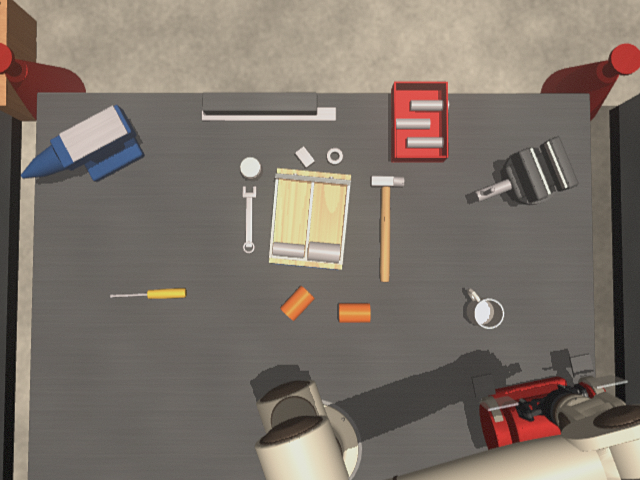

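View pics/side0.png

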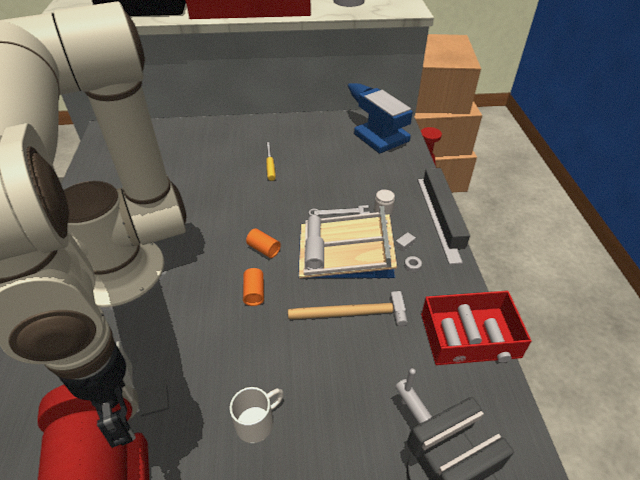

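The top view shows the ramp centred near (311,219), with sleeves at (289,250) in the left lane and (324,252) in the right. The right one looks thicker. The next step is to measure both.

```bash
cat > h.py <<'E'
import cv2,numpy as np,pickle
def pts(c):
    R,_=cv2.Rodrigues(np.array(c["rvec"]));t=np.array(c["tvec"])
    v,u=np.mgrid[0:480,0:640];d=c["depth"]
    P=np.stack([(u-c["cx"])/c["fx"]*d,(v-c["cy"])/c["fy"]*d,d],-1)
    return (P-t)@R   # world
def ray(c,u,v):
    R,_=cv2.Rodrigues(np.array(c["rvec"]));t=np.array(c["tvec"])
    return -R.T@t, R.T@np.array([(u-c["cx"])/c["fx"],(v-c["cy"])/c["fy"],1])
E
python3 - <<'E'
from h import *
c=pickle.load(open("top.pkl","rb"));P=pts(c)
im=c["pixels"][150:280,250:370,::-1]
cv2.imwrite("pics/z.png",cv2.resize(im,None,fx=6,fy=4.6,interpolation=cv2.INTER_CUBIC))
im=c["pixels"][150:280,250:370,::-1]
for v,u in [(300,220),(180,295),(180,330),(220,292),(220,330),(250,289),(252,324),(176,312),(264,300)]: print(u,v,P[v,u].round(4))
hsv=cv2.cvtColor(c["pixels"],cv2.COLOR_RGB2HSV)
m=((hsv[...,0]>12)&(hsv[...,0]<32)&(hsv[...,1]>60)&(P[...,2]>.005)&(P[...,2]<.07)).astype(np.uint8)
m[:, :262]=0;m[:,360:]=0;m[:160]=0;m[275:]=0
q=P[m>0];print(len(q))
A=np.c_[q[:,:2],np.ones(len(q))]
w=np.ones(len(q),bool)
for i in range(8):
    s=np.linalg.lstsq(A[w],q[w,2],rcond=None)[0];r=q[:,2]-A@s;w=abs(r)<.003
print(s,w.sum(),"slope",np.degrees(np.arctan(np.hypot(*s[:2]))),"yaw",np.degrees(np.arctan2(s[1],s[0])))
s2=cv2.minAreaRect(np.argwhere(m>0)[:,::-1].astype(np.float32));print(s2,cv2.boxPoints(s2))
E
```

```text
220 300 [ 0.3883  0.2485 -0.0067]
295 180 [0.7023 0.0468 0.0531]
330 180 [ 0.6971 -0.0438  0.0892]
292 220 [0.5999 0.0552 0.0299]
330 220 [ 0.5996 -0.0446  0.0359]
289 250 [0.5199 0.0613 0.0591]
324 252 [ 0.5146 -0.0289  0.0703]
312 176 [0.7138 0.0027 0.0472]
300 264 [0.4845 0.0344 0.0121]
4705
[ 0.15969354 -0.01484216 -0.06336616] 2607 slope 9.111604177821278 yaw -5.309901674907767
((308.91961669921875, 218.158447265625), (73.74137115478516, 95.26946258544922), 5.856013774871826) [[267.38123 261.7827 ]
 [277.10144 167.01044]
 [350.458   174.53418]
 [340.7378  269.30646]]
```

View pics/z.png

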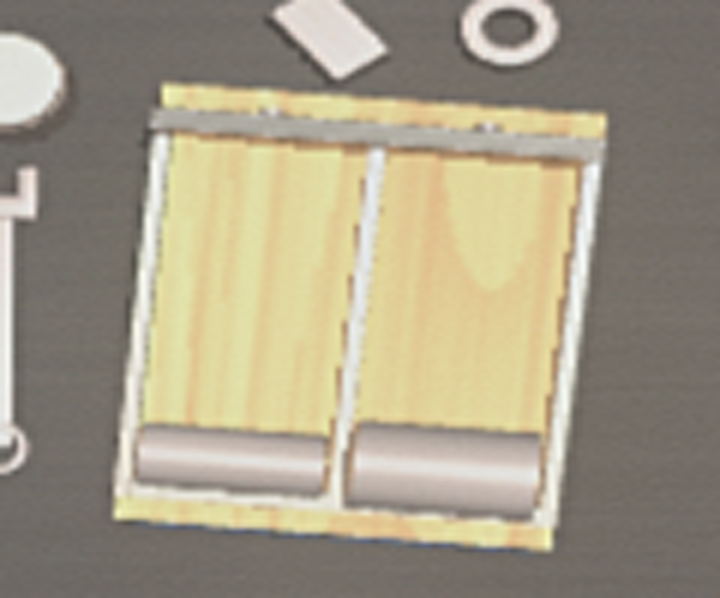

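The right sleeve is clearly thicker (zoomed diameter about 85 px against 60), so I'll use the right lane. Next I'll fit the ramp frame from the deck corners and strips in the zoomed picture.

```bash
python3 - <<'E'
from h import *
c=pickle.load(open("top.pkl","rb"))
def px(x,y): return 250+(x+.5)/6-.5,150+(y+.5)/4.6-.5
Z=[(162,84),(606,114),(552,547),(115,518)] # TL TR BR BL
# iterate: plane through (centre,.034) slope 9deg at yaw
cen=np.array([.6,.0,.034]);yaw=np.radians(-5.5)
def frame(cen,yaw):
    a=np.radians(9);ca,sa=np.cos(a),np.sin(a);cy,sy=np.cos(yaw),np.sin(yaw)
    return np.array([[cy*ca,sy*ca,sa],[-sy,cy,0],[-cy*sa,-sy*sa,ca]]).T
def hit(u,v,p0,n):
    o,d=ray(c,u,v);return o+d*((p0-o)@n)/(d@n)
for i in range(8):
    R=frame(cen,yaw)
    Q=np.array([hit(*px(*z),cen,R[:,2]) for z in Z])
    cen=Q.mean(0);cen[2]=.034
    up=(Q[0]+Q[1]-Q[2]-Q[3]);lf=Q[0]+Q[3]-Q[1]-Q[2]
    y1=np.arctan2(up[1],up[0]);y2=np.arctan2(-lf[0],lf[1]);yaw=(y1+y2)/2
print(cen,np.degrees([y1,y2,yaw]),np.linalg.norm(up)/2,np.linalg.norm(lf)/2)
L=(Q-cen)@R;print(L.round(4))
pickle.dump((cen,yaw,R),open("ramp.pkl","wb"))
# features
for nm,z,h in [("strip top mid",(377,152),.012),("strip bot mid",(340,500),.012),("stopTL",(150,112),.034),("stop TR",(605,145),.034),("stopfrontL",(152,132),.034),("stopfront R",(603,162),.034)]:
    print(nm,((hit(*px(*z),cen+R[:,2]*h,R[:,2])-cen)@R).round(4))
for z in [(350,464),(538,475),(136,455),(328,465)]: print("sl",((hit(*px(*z),cen+R[:,2]*(.025 if z[0]>340 else .018),R[:,2])-cen)@R).round(4))
# depth points in ramp frame
P=pts(c);L=(P-cen)@R
for s in(1,-1):
    w=(abs(L[...,1]-s*.0465)<.03)&(abs(L[...,0]+.08)<.03)&(L[...,2]>.01)
    print(s,"max z",np.percentile(L[w][:,2],[50,90,99]))
w=(abs(L[...,1]+.0465)<.03)&(abs(L[...,0]-.01)<.05);print("deck z",np.median(L[w][:,2]))
for n,p in [("stop_r",[.1,-.0465,.025]),("foot",[-.08,-.0465,.025]),("top",[.075,-.0465,.025])]: print(n,cen+R@np.array(p))
E
```

```text
[0.60325479 0.00959312 0.034     ] [-5.17748712 -4.908672   -5.04307956] 0.2487765638862123 0.19338917691248494
[[ 0.1243  0.0964 -0.    ]
 [ 0.1245 -0.097  -0.    ]
 [-0.1241 -0.0964 -0.    ]
 [-0.1247  0.097   0.    ]]
strip top mid [ 0.0946 -0.0002  0.012 ]
strip bot mid [-0.1037 -0.0013  0.012 ]
stopTL [0.1083 0.0973 0.034 ]
stop TR [ 0.1074 -0.097   0.034 ]
stopfrontL [0.0974 0.0956 0.034 ]
stopfront R [ 0.0979 -0.0971  0.034 ]
sl [-0.0811 -0.0042  0.025 ]
sl [-0.08   -0.0858  0.025 ]
sl [-0.0852  0.0892  0.018 ]
sl [-0.0834  0.0055  0.018 ]
1 max z [0.03131554 0.03711151 0.04099287]
-1 max z [0.04450666 0.05100285 0.05382891]
deck z -0.0009502956705358049
stop_r [ 0.69365798 -0.04506534  0.07433566]
foot [ 0.5165623  -0.02943729  0.04617745]
top [ 0.66906136 -0.04289478  0.07042479]
```

```bash
cat >> h.py <<'E'
from scipy.spatial.transform import Rotation as Ro
def ramp(): return pickle.load(open("ramp.pkl","rb"))
def toolR(tilt=0.):
    cen,yaw,R=ramp()
    T=np.c_[R[:,0],-R[:,1],-R[:,2]]   # tool x uphill, y right, z into deck
    return T@Ro.from_euler('y',tilt,degrees=True).as_matrix()
def cur(o): return np.array(o["ee_pos"]),Ro.from_euler('xyz',o["tcp_rot"],degrees=True).as_matrix()
def delta(o,p_ramp,tilt=0.):
    cen,yaw,R=ramp();p,C=cur(o)
    return (C.T@(cen+R@np.array(p_ramp)-p)*100).round(2), Ro.from_matrix(C.T@toolR(tilt)).as_rotvec().round(4)
def rep(o):
    cen,yaw,R=ramp();p,C=cur(o)
    print("t",round(o["time"],2),"tcp in ramp mm",(R.T@(p-cen)*1000).round(1),"rot err",np.degrees(Ro.from_matrix(C.T@toolR()).as_rotvec()).round(2),"F ramp",(R.T@np.array(o["wrist_force"])).round(2),"open",round(o["opening"],4))
E
python3 - <<'E'
from h import *
from workcell import bot
o=bot.get_obs();rep(o);print(delta(o,[-.16,-.0465,.12]))
E
```

```text
t 0.1 tcp in ramp mm [-331.2 -561.7  270.8] rot err [-2.02  8.87 24.74] F ramp [ 0.66 -0.61  0.67] open 0.0854
(array([ 39.1 , -38.67,  12.26]), array([-0.0352,  0.1549,  0.4318]))
```

Emit:
{"method": "play_rows", "body": {
  "commands": [
    {"tx": 2,"ty": -2,"tz": 0},
    {"tx": 4,"ty": -4,"tz": 0},
    {"tx": 6,"ty": -6,"tz": 0},
    {"tx": 8,"ty": -8,"tz": 0},
    {"tx": 10,"ty": -10,"tz": 0},
    {"tx": 12,"ty": -12,"tz": 0},
    {"tx": 15,"ty": -15,"tz": 0,"az": 0.05},
    {"tx": 18,"ty": -18,"tz": 0,"az": 0.1},
    {"tx": 21,"ty": -21,"tz": 0,"ay": 0.05,"az": 0.15},
    {"tx": 24,"ty": -24,"tz": 1,"ax": -0.01,"ay": 0.08,"az": 0.2},
    {"tx": 27,"ty": -27,"tz": 2,"ax": -0.02,"ay": 0.1,"az": 0.25},
    {"tx": 30,"ty": -30,"tz": 3.5,"ax": -0.025,"ay": 0.12,"az": 0.3},
    {"tx": 33,"ty": -33,"tz": 5,"ax": -0.03,"ay": 0.14,"az": 0.35},
    {"tx": 35.5,"ty": -35.5,"tz": 7,"ax": -0.0352,"ay": 0.1549,"az": 0.4},
    {"tx": 37.5,"ty": -37.5,"tz": 9,"ax": -0.0352,"ay": 0.1549,"az": 0.4318},
    {"tx": 39.1,"ty": -38.67,"tz": 11,"ax": -0.0352,"ay": 0.1549,"az": 0.4318},
    {"tx": 39.1,"ty": -38.67,"tz": 12.26,"ax": -0.0352,"ay": 0.1549,"az": 0.4318},
    {"tx": 39.1,"ty": -38.67,"tz": 12.26,"ax": -0.0352,"ay": 0.1549,"az": 0.4318},
    {"tx": 39.1,"ty": -38.67,"tz": 12.26,"ax": -0.0352,"ay": 0.1549,"az": 0.4318}
  ],
  "grip": 4.0,
  "newtons": 40
}}

```text
invalid input at $.commands[0]: expected keys tx, ty, tz, ax, ay, az
```

```bash
python3 - <<'E'
from h import *
from workcell import bot,viewer
o=bot.get_obs();rep(o);print(delta(o,[-.16,-.0465,.036]))
for n in ("side","wrist"):
    c=viewer.camera(n);pickle.dump(c,open(n+"1.pkl","wb"))
    cv2.imwrite(f"pics/{n}1.png",c["pixels"][:,:,::-1])
c=pickle.load(open("side1.pkl","rb"));cv2.imwrite("pics/s1z.png",cv2.resize(c["pixels"][120:300,200:440,::-1],None,fx=3.3,fy=3.3,interpolation=cv2.INTER_CUBIC))
E
```

```text
t 0.1 tcp in ramp mm [-331.2 -561.7  270.8] rot err [-2.02  8.87 24.74] F ramp [ 0.66 -0.61  0.67] open 0.0854
(array([ 40.29, -38.11,  20.56]), array([-0.0352,  0.1549,  0.4318]))
```

View pics/s1z.png

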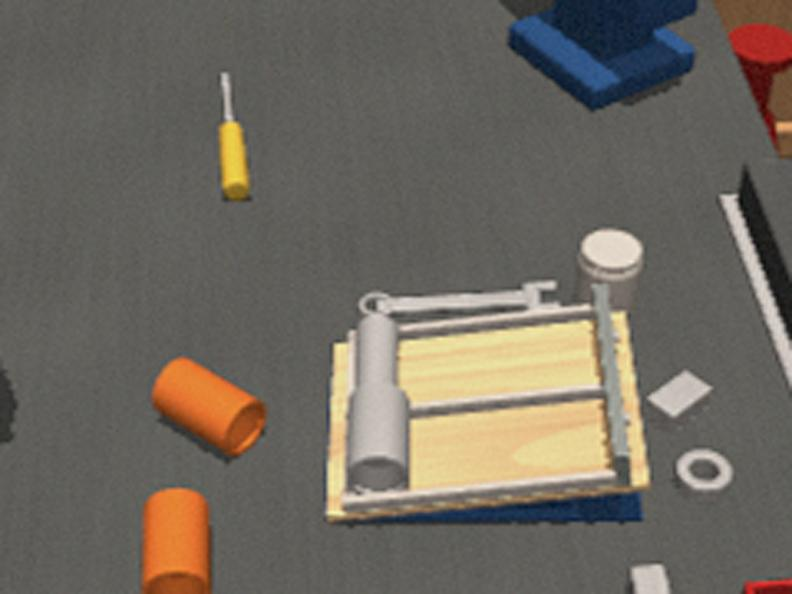

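View pics/wrist1.png

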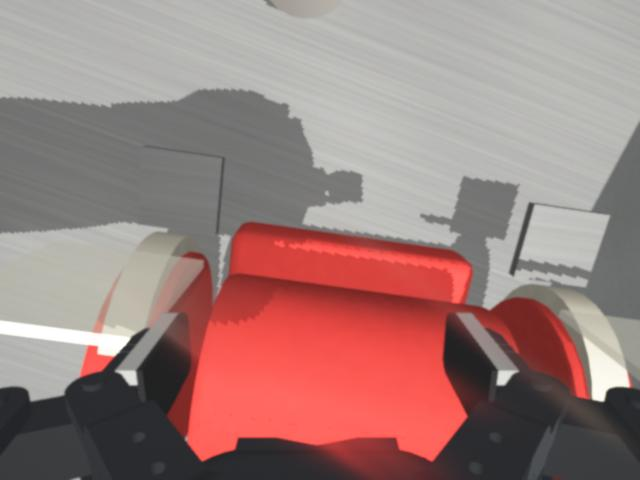

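The move was refused because every row must carry all six keys. The side view confirms that the near (right-lane) sleeve, at (380,435), is the thick one. I'll resend with full rows.

Emit:
{"method": "play_rows", "body": {
  "commands": [
    {"tx": 2,"ty": -2,"tz": 0,"ax": 0,"ay": 0,"az": 0},
    {"tx": 4,"ty": -4,"tz": 0,"ax": 0,"ay": 0,"az": 0},
    {"tx": 6,"ty": -6,"tz": 0,"ax": 0,"ay": 0,"az": 0},
    {"tx": 8,"ty": -8,"tz": 0,"ax": 0,"ay": 0,"az": 0},
    {"tx": 10,"ty": -10,"tz": 0,"ax": 0,"ay": 0,"az": 0},
    {"tx": 12,"ty": -12,"tz": 0,"ax": 0,"ay": 0,"az": 0},
    {"tx": 15,"ty": -15,"tz": 0,"ax": 0,"ay": 0,"az": 0.05},
    {"tx": 18,"ty": -18,"tz": 0,"ax": 0,"ay": 0,"az": 0.1},
    {"tx": 21,"ty": -21,"tz": 0,"ax": 0,"ay": 0.05,"az": 0.15},
    {"tx": 24,"ty": -24,"tz": 1,"ax": -0.01,"ay": 0.08,"az": 0.2},
    {"tx": 27,"ty": -27,"tz": 2,"ax": -0.02,"ay": 0.1,"az": 0.25},
    {"tx": 30,"ty": -30,"tz": 3.5,"ax": -0.025,"ay": 0.12,"az": 0.3},
    {"tx": 33,"ty": -33,"tz": 5,"ax": -0.03,"ay": 0.14,"az": 0.35},
    {"tx": 35.5,"ty": -35.5,"tz": 7,"ax": -0.0352,"ay": 0.1549,"az": 0.4},
    {"tx": 37.5,"ty": -37.5,"tz": 9,"ax": -0.0352,"ay": 0.1549,"az": 0.4318},
    {"tx": 39.1,"ty": -38.67,"tz": 11,"ax": -0.0352,"ay": 0.1549,"az": 0.4318},
    {"tx": 39.1,"ty": -38.67,"tz": 12.26,"ax": -0.0352,"ay": 0.1549,"az": 0.4318},
    {"tx": 39.1,"ty": -38.67,"tz": 12.26,"ax": -0.0352,"ay": 0.1549,"az": 0.4318},
    {"tx": 39.1,"ty": -38.67,"tz": 12.26,"ax": -0.0352,"ay": 0.1549,"az": 0.4318}
  ],
  "grip": 4.0,
  "newtons": 40
}}

```text
time: 2.1
ee_pos: [0.4221, -0.0323, 0.1282]
tcp_rot: [-179.7, -9.0, -4.5]
wrist_force: [-0.1, 0.3, 0.5]
opening: 0.0403
```

```bash
python3 - <<'E'
from h import *
from workcell import bot,viewer
o=bot.get_obs();rep(o);print(delta(o,[-.16,-.0465,.036]))
for n in ("side","wrist"):
    c=viewer.camera(n);pickle.dump(c,open(n+"1.pkl","wb"))
    cv2.imwrite(f"pics/{n}1.png",c["pixels"][:,:,::-1])
c=pickle.load(open("side1.pkl","rb"));cv2.imwrite("pics/s1z.png",cv2.resize(c["pixels"][120:300,200:440,::-1],None,fx=3.3,fy=3.3,interpolation=cv2.INTER_CUBIC))
E
```

```text
t 2.1 tcp in ramp mm [-159.9  -57.6  120.7] rot err [-0.34 -0.03  0.55] F ramp [-0.06  0.26  0.54] open 0.0403
(array([-0.01, -1.06,  8.47]), array([-0.006 , -0.0005,  0.0096]))
```

View pics/s1z.png

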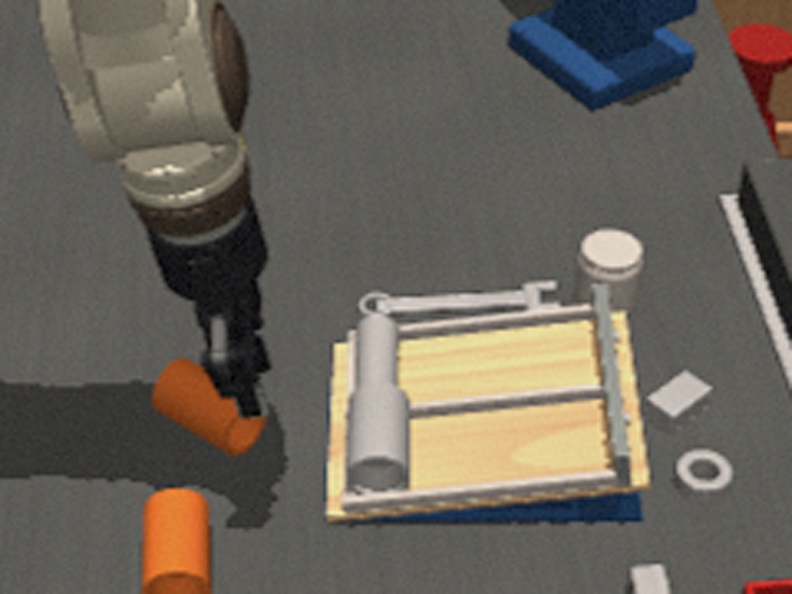

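View pics/wrist1.png

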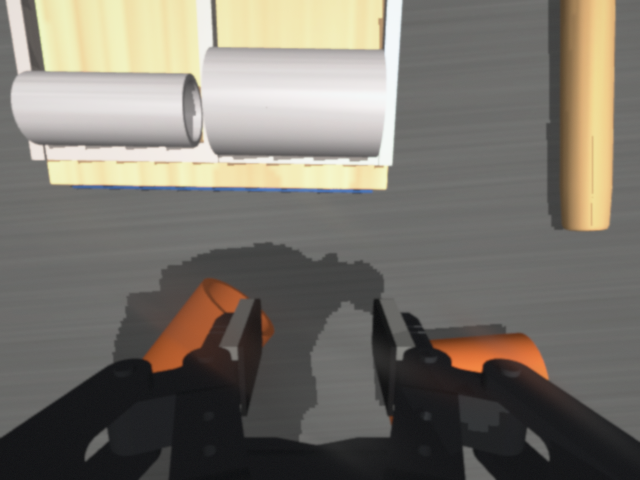

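```bash
python3 - <<'E'
from h import *
from workcell import bot
c=pickle.load(open("wrist1.pkl","rb"));T=np.array(c["tool_from_camera"]);d=c["depth"]
v,u=np.mgrid[0:480,0:640]
P=np.stack([(u-c["cx"])/c["fx"]*d,(v-c["cy"])/c["fy"]*d,d],-1)@T[:3,:3].T+T[:3,3]
print(T.round(3))
for a,b in [(250,302),(248,310),(240,330),(232,350),(232,375),(250,400),(386,302),(390,315),(400,335),(380,310),(405,355),(390,370),(210,370),(430,370)]: print(a,b,P[b,a].round(4))
o=bot.get_obs();p,C=cur(o);cen,yaw,R=ramp()
L=((P@C.T+p)-cen)@R
w=(d>0)&(abs(L[...,1]+.0465)<.03)&(abs(L[...,0]+.085)<.03)&(L[...,2]>.03)
print("thick top pts",L[w].min(0),L[w].max(0))
w=(d>0)&(P[...,2]<.03)&(P[...,2]>-.03);print(P[w].min(0),P[w].max(0),np.percentile(P[w][:,2],[90,99]))
# orange
h=cv2.cvtColor(c["pixels"],cv2.COLOR_RGB2HSV);w=(h[...,0]<14)&(h[...,1]>150)&(d>0)&(P[...,2]>.03);print("orange ramp",L[w].min(0),L[w].max(0)); 
# ramp checks: sleeve ends pixels (205,105),(385,105)
print(delta(o,[-.128,-.0465,.12]))
E
```

```text
[[-0.001 -0.963 -0.269  0.068]
 [ 1.    -0.001  0.     0.   ]
 [-0.001 -0.269  0.963 -0.124]
 [ 0.     0.     0.     1.   ]]
250 302 [ 0.0107 -0.0222  0.0107]
248 310 [ 0.0109 -0.0218  0.0037]
240 330 [ 0.0108 -0.022  -0.0101]
232 350 [ 0.0101 -0.0224 -0.0204]
232 375 [ 0.0125 -0.0192 -0.0363]
250 400 [-0.0109 -0.0196 -0.0129]
386 302 [0.0106 0.0241 0.0109]
390 315 [ 0.011   0.0235 -0.0004]
400 335 [ 0.0107  0.0243 -0.0131]
380 310 [0.0106 0.0211 0.0042]
405 355 [ 0.0116  0.0231 -0.0258]
390 370 [ 0.003   0.0208 -0.019 ]
210 370 [ 0.012  -0.0251 -0.0334]
430 370 [ 0.0123  0.0274 -0.034 ]
thick top pts [-0.10490176 -0.07649242  0.03004986] [-0.05568203 -0.01650154  0.05247921]
[-0.01185212 -0.05061415 -0.0299996 ] [0.01423652 0.05090558 0.01848989] [0.00691953 0.01478502]
orange ramp [-0.25787291 -0.17928626 -0.00259701] [-0.17382175  0.03932696  0.04990168]
(array([ 3.13, -1.09,  0.14]), array([-0.0061, -0.0021,  0.0095]))
```

The fingertips end about 12 to 14 mm ahead of the TCP at this opening, and the pad front is 11 mm forward in tool x. In the wrist view the sleeve lies at ramp x -105 to -56 mm, and the orange decoys stay behind x = -174 mm. I'll move over and descend just behind the kerb.

Emit:
{"method": "play_rows", "body": {
  "commands": [
    {"tx": 1,"ty": -0.4,"tz": 0,"ax": -0.006,"ay": 0,"az": 0.01},
    {"tx": 2,"ty": -0.8,"tz": 0,"ax": -0.006,"ay": 0,"az": 0.01},
    {"tx": 3.1,"ty": -1.1,"tz": 0,"ax": -0.006,"ay": 0,"az": 0.01},
    {"tx": 3.1,"ty": -1.1,"tz": 1,"ax": -0.006,"ay": 0,"az": 0.01},
    {"tx": 3.1,"ty": -1.1,"tz": 3,"ax": -0.006,"ay": 0,"az": 0.01},
    {"tx": 3.1,"ty": -1.1,"tz": 5,"ax": -0.006,"ay": 0,"az": 0.01},
    {"tx": 3.1,"ty": -1.1,"tz": 5,"ax": -0.006,"ay": 0,"az": 0.01},
    {"tx": 3.1,"ty": -1.1,"tz": 5,"ax": -0.006,"ay": 0,"az": 0.01}
  ]
}}

```text
time: 3.0
ee_pos: [0.4605, -0.0333, 0.0829]
tcp_rot: [-179.7, -8.9, -4.3]
wrist_force: [-0.4, 0.1, 0.2]
opening: 0.0399
```

```bash
python3 - <<'E'
from h import *
from workcell import bot,viewer
o=bot.get_obs();rep(o);print(delta(o,[-.128,-.0455,.030]))
E
```

```text
t 3.0 tcp in ramp mm [-129.1  -55.3   69.9] rot err [-0.45  0.06  0.75] F ramp [-0.39  0.06  0.22] open 0.0399
(array([ 0.13, -0.95,  4.  ]), array([-0.0079,  0.001 ,  0.0131]))
```

```bash
python3 - <<'E'
from workcell import bot
o=bot.get_obs();print(o["q"].round(2),o["qd"].round(3),o["joint_efforts"].round(2))
E
```

```text
[ -4.34 -16.12 -28.44  68.74   0.34 179.94] [ 0.007 -0.868  1.499  0.222  0.053 -0.034] [ 0.000e+00 -2.933e+01  4.668e+01 -1.810e+00  2.000e-02  0.000e+00]
```

Emit:
{"method": "play_rows", "body": {
  "commands": [
    {"tx": 0,"ty": -0.9,"tz": 1,"ax": 0,"ay": 0,"az": 0},
    {"tx": 0,"ty": -0.9,"tz": 1,"ax": 0,"ay": 0,"az": 0},
    {"tx": 0,"ty": -0.9,"tz": 1,"ax": 0,"ay": 0,"az": 0},
    {"tx": 0,"ty": -0.9,"tz": 1,"ax": 0,"ay": 0,"az": 0}
  ]
}}

```text
time: 3.4
ee_pos: [0.4629, -0.0298, 0.0738]
tcp_rot: [-179.5, -9.1, -3.9]
wrist_force: [-0.3, -0.2, 0.4]
opening: 0.0399
```

```bash
python3 - <<'E'
from h import *
from workcell import bot,viewer
o=bot.get_obs();rep(o);print(delta(o,[-.128,-.0455,.030]))
print(o["q"].round(2),o["qd"].round(3),o["joint_efforts"].round(2))
E
```

```text
t 3.4 tcp in ramp mm [-128.4  -51.6   60.7] rot err [-0.67 -0.06  1.11] F ramp [-0.18 -0.21  0.43] open 0.0399
(array([ 0.05, -0.57,  3.08]), array([-0.0118, -0.001 ,  0.0194]))
[ -3.98 -15.71 -29.14  67.51   0.51 179.94] [-0.066 -0.039 -0.036 -0.02   0.034  0.163] [ 5.000e-02 -3.077e+01  4.797e+01 -1.730e+00  3.000e-02  0.000e+00]
```

Joint 6 is at its 180° limit, which explains the yaw and lateral error. I'll rise and take the equivalent half-turn pose.

Emit:
{"method": "play_rows", "body": {
  "commands": [
    {"tx": 0,"ty": 0,"tz": -2,"ax": 0,"ay": 0,"az": 0},
    {"tx": 0,"ty": 0,"tz": -4,"ax": 0,"ay": 0,"az": -0.14},
    {"tx": 0,"ty": 0,"tz": -5,"ax": 0,"ay": 0,"az": -0.28},
    {"tx": 0,"ty": 0,"tz": -5,"ax": 0,"ay": 0,"az": -0.42},
    {"tx": 0,"ty": 0,"tz": -5,"ax": 0,"ay": 0,"az": -0.56},
    {"tx": 0,"ty": 0,"tz": -5,"ax": 0,"ay": 0,"az": -0.7},
    {"tx": 0,"ty": 0,"tz": -5,"ax": 0,"ay": 0,"az": -0.84},
    {"tx": 0,"ty": 0,"tz": -5,"ax": 0,"ay": 0,"az": -0.98},
    {"tx": 0,"ty": 0,"tz": -5,"ax": 0,"ay": 0,"az": -1.12},
    {"tx": 0,"ty": 0,"tz": -5,"ax": 0,"ay": 0,"az": -1.26},
    {"tx": 0,"ty": 0,"tz": -5,"ax": 0,"ay": 0,"az": -1.4},
    {"tx": 0,"ty": 0,"tz": -5,"ax": 0,"ay": 0,"az": -1.54},
    {"tx": 0,"ty": 0,"tz": -5,"ax": 0,"ay": 0,"az": -1.68},
    {"tx": 0,"ty": 0,"tz": -5,"ax": 0,"ay": 0,"az": -1.82},
    {"tx": 0,"ty": 0,"tz": -5,"ax": 0,"ay": 0,"az": -1.96},
    {"tx": 0,"ty": 0,"tz": -5,"ax": 0,"ay": 0,"az": -2.1},
    {"tx": 0,"ty": 0,"tz": -5,"ax": 0,"ay": 0,"az": -2.24},
    {"tx": 0,"ty": 0,"tz": -5,"ax": 0,"ay": 0,"az": -2.38},
    {"tx": 0,"ty": 0,"tz": -5,"ax": 0,"ay": 0,"az": -2.52},
    {"tx": 0,"ty": 0,"tz": -5,"ax": 0,"ay": 0,"az": -2.52}
  ]
}}

```text
time: 5.4
ee_pos: [0.455, -0.0298, 0.1232]
tcp_rot: [174.3, 7.1, 140.3]
wrist_force: [-0.1, -0.2, 0.1]
opening: 0.0402
```

```bash
cat >> h.py <<'E'
def toolR(tilt=0.):
    cen,yaw,R=ramp()
    return np.c_[-R[:,0],R[:,1],-R[:,2]]   # half turn: tool x downhill, y left, z into deck
E
python3 - <<'E'
from h import *
from workcell import bot,viewer
o=bot.get_obs();rep(o);print(delta(o,[-.128,-.0455,.11]));print(o["q"].round(2))
E
```

```text
t 5.4 tcp in ramp mm [-128.5  -52.2  110.6] rot err [  0.67  -0.15 -34.39] F ramp [-0.03 -0.18  0.08] open 0.0402
(array([0.34, 0.59, 0.07]), array([ 0.0117, -0.0027, -0.6002]))
[ -4.05 -17.7  -25.2   73.45   0.52  35.38]
```

Emit:
{"method": "play_rows", "body": {
  "commands": [
    {"tx": 0.34,"ty": 0.59,"tz": 0.1,"ax": 0,"ay": 0,"az": -0.14},
    {"tx": 0.34,"ty": 0.59,"tz": 0.1,"ax": 0.006,"ay": -0.001,"az": -0.28},
    {"tx": 0.34,"ty": 0.59,"tz": 0.1,"ax": 0.012,"ay": -0.003,"az": -0.42},
    {"tx": 0.34,"ty": 0.59,"tz": 0.1,"ax": 0.012,"ay": -0.003,"az": -0.56},
    {"tx": 0.34,"ty": 0.59,"tz": 0.1,"ax": 0.012,"ay": -0.003,"az": -0.6},
    {"tx": 0.34,"ty": 0.59,"tz": 0.1,"ax": 0.012,"ay": -0.003,"az": -0.6},
    {"tx": 0.34,"ty": 0.59,"tz": 0.1,"ax": 0.012,"ay": -0.003,"az": -0.6}
  ]
}}

```text
time: 6.1
ee_pos: [0.4562, -0.023, 0.1221]
tcp_rot: [180.0, 9.0, 174.6]
wrist_force: [0.3, -0.3, 1.1]
opening: 0.0399
```

```bash
python3 - <<'E'
from h import *
from workcell import bot,viewer
o=bot.get_obs();rep(o);print(delta(o,[-.128,-.0455,.03]));print(o["q"].round(2))
c=viewer.camera("top");pickle.dump(c,open("top2.pkl","wb"))
cv2.imwrite("pics/t2.png",cv2.resize(c["pixels"][150:330,220:400,::-1],None,fx=3.3,fy=3.3,interpolation=cv2.INTER_CUBIC))
E
```

```text
t 6.1 tcp in ramp mm [-128.1  -45.4  109.5] rot err [-0.02 -0.01 -0.36] F ramp [ 0.54 -0.25  1.06] open 0.0399
(array([-0.01, -0.  ,  7.95]), array([-0.0004, -0.0002, -0.0062]))
[ -2.66 -17.5  -25.14  73.37  -0.39   2.71]
```

View pics/t2.png

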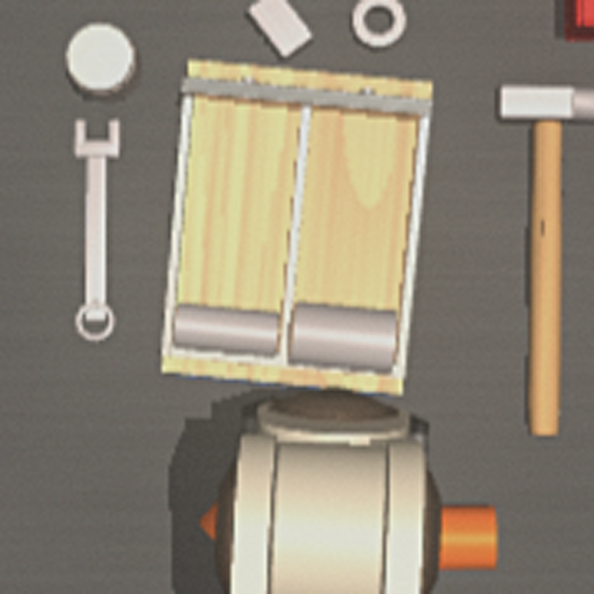

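The pose is aligned and the wrist sits right behind the thick sleeve at (343,335). Now I'll descend 7.9 cm.

Emit:
{"method": "play_rows", "body": {
  "commands": [
    {"tx": 0,"ty": 0,"tz": 1.5,"ax": 0,"ay": 0,"az": -0.006},
    {"tx": 0,"ty": 0,"tz": 3,"ax": 0,"ay": 0,"az": -0.006},
    {"tx": 0,"ty": 0,"tz": 4.5,"ax": 0,"ay": 0,"az": -0.006},
    {"tx": 0,"ty": 0,"tz": 6,"ax": 0,"ay": 0,"az": -0.006},
    {"tx": 0,"ty": 0,"tz": 7,"ax": 0,"ay": 0,"az": -0.006},
    {"tx": 0,"ty": 0,"tz": 7.9,"ax": 0,"ay": 0,"az": -0.006},
    {"tx": 0,"ty": 0,"tz": 7.9,"ax": 0,"ay": 0,"az": -0.006},
    {"tx": 0,"ty": 0,"tz": 7.9,"ax": 0,"ay": 0,"az": -0.006}
  ]
}}

```text
time: 6.95
ee_pos: [0.4685, -0.0241, 0.0442]
tcp_rot: [-179.9, 9.0, 175.1]
wrist_force: [-0.3, -0.1, 0.5]
opening: 0.0397
```

```bash
python3 - <<'E'
from h import *
from workcell import bot,viewer
o=bot.get_obs();rep(o);print(delta(o,[-.117,-.0455,.03]))
for n in ("side","wrist"):
    c=viewer.camera(n);pickle.dump(c,open(n+"3.pkl","wb"))
    im=c["pixels"][:,:,::-1]
    if n=="side": im=cv2.resize(im[180:290,260:420],None,fx=5,fy=5,interpolation=cv2.INTER_CUBIC)
    cv2.imwrite(f"pics/{n}3.png",im)
E
```

```text
t 6.95 tcp in ramp mm [-128.   -45.4   30.7] rot err [-0.02 -0.01  0.19] F ramp [-0.19 -0.13  0.56] open 0.0397
(array([-1.1 , -0.01,  0.06]), array([-0.0003, -0.0002,  0.0033]))
```

View pics/side3.png

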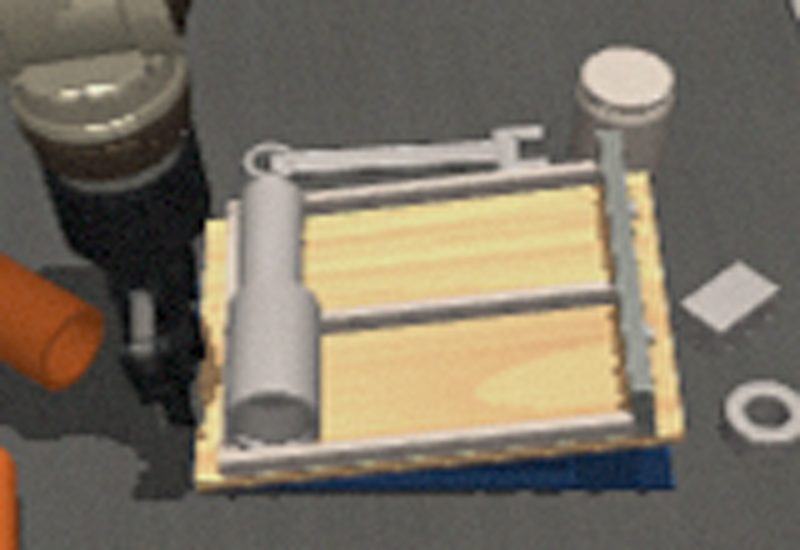

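View pics/wrist3.png

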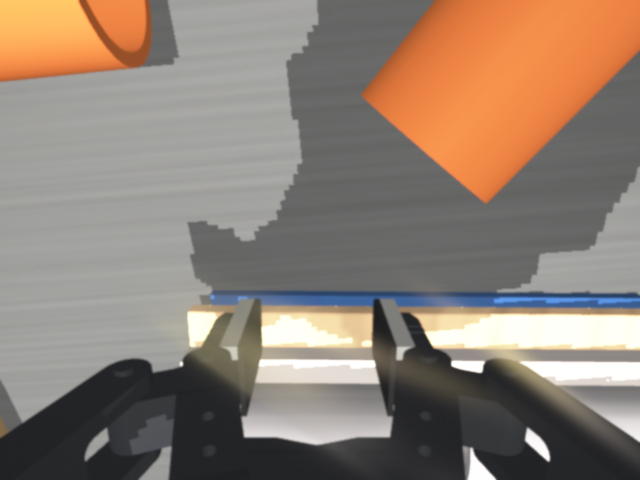

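The fingertips are behind the kerb and clear of everything. I'll make a gentle approach and then start the slow push (tool -x is uphill, 2 cm/s).

Emit:
{"method": "play_rows", "body": {
  "commands": [
    {"tx": -0.2,"ty": 0,"tz": 0,"ax": 0,"ay": 0,"az": 0.003},
    {"tx": -0.4,"ty": 0,"tz": 0,"ax": 0,"ay": 0,"az": 0.003},
    {"tx": -0.6,"ty": 0,"tz": 0,"ax": 0,"ay": 0,"az": 0.003},
    {"tx": -0.8,"ty": 0,"tz": 0,"ax": 0,"ay": 0,"az": 0.003},
    {"tx": -0.9,"ty": 0,"tz": 0,"ax": 0,"ay": 0,"az": 0.003},
    {"tx": -1.0,"ty": 0,"tz": 0,"ax": 0,"ay": 0,"az": 0.003},
    {"tx": -1.1,"ty": 0,"tz": 0,"ax": 0,"ay": 0,"az": 0.003},
    {"tx": -1.2,"ty": 0,"tz": 0,"ax": 0,"ay": 0,"az": 0.003},
    {"tx": -1.3,"ty": 0,"tz": 0,"ax": 0,"ay": 0,"az": 0.003},
    {"tx": -1.4,"ty": 0,"tz": 0,"ax": 0,"ay": 0,"az": 0.003},
    {"tx": -1.6,"ty": 0,"tz": 0,"ax": 0,"ay": 0,"az": 0.003},
    {"tx": -1.8,"ty": 0,"tz": 0,"ax": 0,"ay": 0,"az": 0.003},
    {"tx": -2.0,"ty": 0,"tz": 0,"ax": 0,"ay": 0,"az": 0.003},
    {"tx": -2.2,"ty": 0,"tz": 0,"ax": 0,"ay": 0,"az": 0.003},
    {"tx": -2.4,"ty": 0,"tz": 0,"ax": 0,"ay": 0,"az": 0.003},
    {"tx": -2.6,"ty": 0,"tz": 0,"ax": 0,"ay": 0,"az": 0.003},
    {"tx": -2.8,"ty": 0,"tz": 0,"ax": 0,"ay": 0,"az": 0.003},
    {"tx": -3.0,"ty": 0,"tz": 0,"ax": 0,"ay": 0,"az": 0.003}
  ]
}}

```text
time: 8.85
ee_pos: [0.4981, -0.0266, 0.0486]
tcp_rot: [-180.0, 9.0, 175.0]
wrist_force: [-2.0, -0.1, 1.9]
opening: 0.0397
```

```bash
cat > look.py <<'E'
import sys
from h import *
from workcell import bot,viewer
o=bot.get_obs();rep(o);n=sys.argv[1]
cen,yaw,R=ramp()
c=viewer.camera("side");pickle.dump(c,open("s"+n+".pkl","wb"))
cv2.imwrite(f"pics/s_{n}.png",cv2.resize(c["pixels"][180:290,260:420,::-1],None,fx=5,fy=5,interpolation=cv2.INTER_CUBIC))
L=(pts(c)-cen)@R
w=(L[...,1]<-.0115)&(L[...,1]>-.083)&(L[...,2]>.044)&(L[...,2]<.056)&(L[...,0]<.09)&(L[...,0]>-.12)&(c["pixels"].min(2)>70)
q=L[w]
if len(q)>10:
    print("sleeve top pts",len(q),"x med",np.median(q[:,0]).round(4),"z",np.median(q[:,2]).round(4),"y rng",q[:,1].min().round(3),q[:,1].max().round(3),"skew",np.polyfit(q[:,1],q[:,0],1)[0].round(3))
E
python3 look.py a
```

```text
t 8.85 tcp in ramp mm [-98.  -45.3  30.3] rot err [-0.02 -0.03  0.04] F ramp [-1.69 -0.32  2.16] open 0.0397
sleeve top pts 290 x med -0.0623 z 0.0501 y rng -0.083 -0.012 skew -0.001
```

View pics/s_a.png

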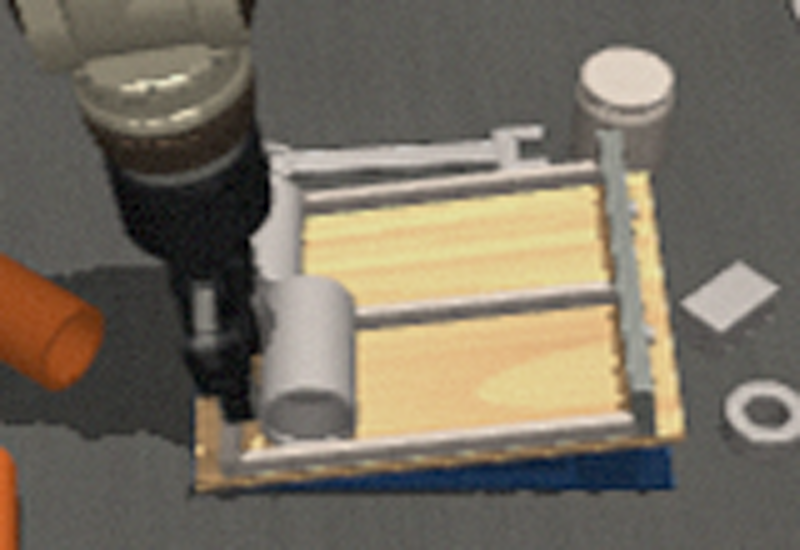

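The sleeve at (305,355) is off the kerb, square, and 36 mm ahead of the TCP as planned. I'll keep pushing.

Emit:
{"method": "play_rows", "body": {
  "commands": [
    {"tx": -0.2,"ty": 0,"tz": 0,"ax": 0,"ay": 0,"az": 0},
    {"tx": -0.4,"ty": 0,"tz": 0,"ax": 0,"ay": 0,"az": 0},
    {"tx": -0.6,"ty": 0,"tz": 0,"ax": 0,"ay": 0,"az": 0},
    {"tx": -0.8,"ty": 0,"tz": 0,"ax": 0,"ay": 0,"az": 0},
    {"tx": -1.0,"ty": 0,"tz": 0,"ax": 0,"ay": 0,"az": 0},
    {"tx": -1.2,"ty": 0,"tz": 0,"ax": 0,"ay": 0,"az": 0},
    {"tx": -1.4,"ty": 0,"tz": 0,"ax": 0,"ay": 0,"az": 0},
    {"tx": -1.6,"ty": 0,"tz": 0,"ax": 0,"ay": 0,"az": 0},
    {"tx": -1.8,"ty": 0,"tz": 0,"ax": 0,"ay": 0,"az": 0},
    {"tx": -2.0,"ty": 0,"tz": 0,"ax": 0,"ay": 0,"az": 0},
    {"tx": -2.3,"ty": 0,"tz": 0,"ax": 0,"ay": 0,"az": 0},
    {"tx": -2.6,"ty": 0,"tz": 0,"ax": 0,"ay": 0,"az": 0},
    {"tx": -2.9,"ty": 0,"tz": 0,"ax": 0,"ay": 0,"az": 0},
    {"tx": -3.2,"ty": 0,"tz": 0,"ax": 0,"ay": 0,"az": 0},
    {"tx": -3.5,"ty": 0,"tz": 0,"ax": 0,"ay": 0,"az": 0},
    {"tx": -3.8,"ty": 0,"tz": 0,"ax": 0,"ay": 0,"az": 0},
    {"tx": -4.1,"ty": 0,"tz": 0,"ax": 0,"ay": 0,"az": 0},
    {"tx": -4.4,"ty": 0,"tz": 0,"ax": 0,"ay": 0,"az": 0},
    {"tx": -4.7,"ty": 0,"tz": 0,"ax": 0,"ay": 0,"az": 0},
    {"tx": -5.0,"ty": 0,"tz": 0,"ax": 0,"ay": 0,"az": 0}
  ]
}}

```text
time: 10.9
ee_pos: [0.5474, -0.0309, 0.0564]
tcp_rot: [-180.0, 9.0, 175.0]
wrist_force: [-1.7, 0.2, 1.1]
opening: 0.0402
```

```bash
python3 look.py b
```

```text
t 10.9 tcp in ramp mm [-48.  -45.3  30.3] rot err [-0.02 -0.03  0.04] F ramp [-1.53  0.07  1.39] open 0.0402
sleeve top pts 292 x med -0.0134 z 0.0502 y rng -0.083 -0.012 skew -0.004
```

Emit:
{"method": "play_rows", "body": {
  "commands": [
    {"tx": -0.2,"ty": 0,"tz": 0,"ax": 0,"ay": 0,"az": 0},
    {"tx": -0.4,"ty": 0,"tz": 0,"ax": 0,"ay": 0,"az": 0},
    {"tx": -0.6,"ty": 0,"tz": 0,"ax": 0,"ay": 0,"az": 0},
    {"tx": -0.8,"ty": 0,"tz": 0,"ax": 0,"ay": 0,"az": 0},
    {"tx": -1.0,"ty": 0,"tz": 0,"ax": 0,"ay": 0,"az": 0},
    {"tx": -1.3,"ty": 0,"tz": 0,"ax": 0,"ay": 0,"az": 0},
    {"tx": -1.6,"ty": 0,"tz": 0,"ax": 0,"ay": 0,"az": 0},
    {"tx": -1.9,"ty": 0,"tz": 0,"ax": 0,"ay": 0,"az": 0},
    {"tx": -2.2,"ty": 0,"tz": 0,"ax": 0,"ay": 0,"az": 0},
    {"tx": -2.5,"ty": 0,"tz": 0,"ax": 0,"ay": 0,"az": 0},
    {"tx": -2.8,"ty": 0,"tz": 0,"ax": 0,"ay": 0,"az": 0},
    {"tx": -3.1,"ty": 0,"tz": 0,"ax": 0,"ay": 0,"az": 0},
    {"tx": -3.4,"ty": 0,"tz": 0,"ax": 0,"ay": 0,"az": 0},
    {"tx": -3.7,"ty": 0,"tz": 0,"ax": 0,"ay": 0,"az": 0},
    {"tx": -4.0,"ty": 0,"tz": 0,"ax": 0,"ay": 0,"az": 0},
    {"tx": -4.3,"ty": 0,"tz": 0,"ax": 0,"ay": 0,"az": 0},
    {"tx": -4.6,"ty": 0,"tz": 0,"ax": 0,"ay": 0,"az": 0},
    {"tx": -4.8,"ty": 0,"tz": 0,"ax": 0,"ay": 0,"az": 0},
    {"tx": -5.0,"ty": 0,"tz": 0,"ax": 0,"ay": 0,"az": 0},
    {"tx": -5.2,"ty": 0,"tz": 0,"ax": 0,"ay": 0,"az": 0}
  ]
}}

```text
time: 12.95
ee_pos: [0.5984, -0.0354, 0.0645]
tcp_rot: [-180.0, 9.0, 175.0]
wrist_force: [-1.7, -0.3, 0.8]
opening: 0.0401
```

```bash
python3 look.py c
```

```text
t 12.95 tcp in ramp mm [  3.9 -45.2  30.3] rot err [-0.02 -0.03  0.04] F ramp [-1.54 -0.43  1.02] open 0.0401
sleeve top pts 300 x med 0.0383 z 0.05 y rng -0.083 -0.012 skew -0.001
```

View pics/s_c.png

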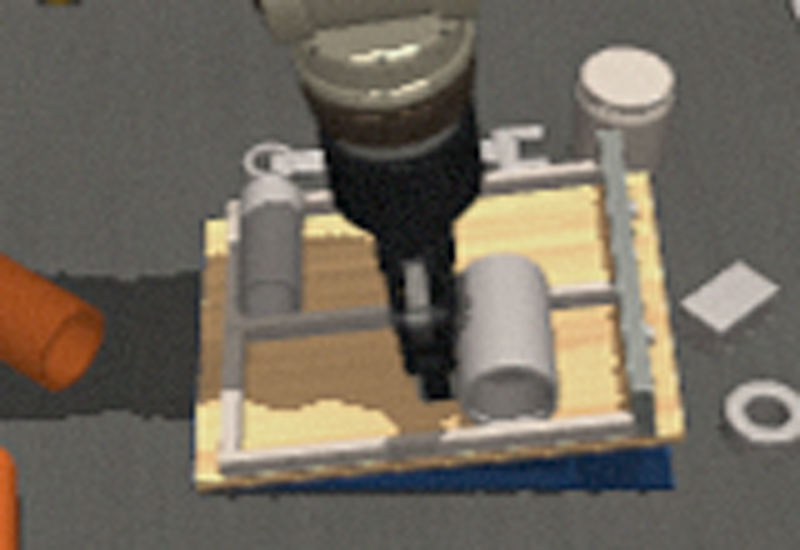

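The sleeve is past the middle at x ≈ 38 to 40 mm, and the thin sleeve has not moved. About 36 mm remains, so I'll go 30 mm and then creep.

Emit:
{"method": "play_rows", "body": {
  "commands": [
    {"tx": -0.2,"ty": 0,"tz": 0,"ax": 0,"ay": 0,"az": 0},
    {"tx": -0.4,"ty": 0,"tz": 0,"ax": 0,"ay": 0,"az": 0},
    {"tx": -0.6,"ty": 0,"tz": 0,"ax": 0,"ay": 0,"az": 0},
    {"tx": -0.8,"ty": 0,"tz": 0,"ax": 0,"ay": 0,"az": 0},
    {"tx": -1.0,"ty": 0,"tz": 0,"ax": 0,"ay": 0,"az": 0},
    {"tx": -1.2,"ty": 0,"tz": 0,"ax": 0,"ay": 0,"az": 0},
    {"tx": -1.4,"ty": 0,"tz": 0,"ax": 0,"ay": 0,"az": 0},
    {"tx": -1.6,"ty": 0,"tz": 0,"ax": 0,"ay": 0,"az": 0},
    {"tx": -1.8,"ty": 0,"tz": 0,"ax": 0,"ay": 0,"az": 0},
    {"tx": -2.0,"ty": 0,"tz": 0,"ax": 0,"ay": 0,"az": 0},
    {"tx": -2.2,"ty": 0,"tz": 0,"ax": 0,"ay": 0,"az": 0},
    {"tx": -2.4,"ty": 0,"tz": 0,"ax": 0,"ay": 0,"az": 0},
    {"tx": -2.6,"ty": 0,"tz": 0,"ax": 0,"ay": 0,"az": 0},
    {"tx": -2.7,"ty": 0,"tz": 0,"ax": 0,"ay": 0,"az": 0},
    {"tx": -2.8,"ty": 0,"tz": 0,"ax": 0,"ay": 0,"az": 0},
    {"tx": -2.9,"ty": 0,"tz": 0,"ax": 0,"ay": 0,"az": 0},
    {"tx": -3.0,"ty": 0,"tz": 0,"ax": 0,"ay": 0,"az": 0}
  ]
}}

```text
time: 14.7
ee_pos: [0.6278, -0.038, 0.0692]
tcp_rot: [-180.0, 9.0, 175.0]
wrist_force: [-2.5, -0.1, 0.2]
opening: 0.0401
```

```bash
python3 look.py d
```

```text
t 14.7 tcp in ramp mm [ 33.8 -45.2  30.3] rot err [-0.02 -0.03  0.04] F ramp [-2.37 -0.29  0.59] open 0.0401
sleeve top pts 286 x med 0.0679 z 0.0504 y rng -0.083 -0.012 skew 0.008
```

Emit:
{"method": "play_rows", "body": {
  "commands": [
    {"tx": -0.1,"ty": 0,"tz": 0,"ax": 0,"ay": 0,"az": 0},
    {"tx": -0.2,"ty": 0,"tz": 0,"ax": 0,"ay": 0,"az": 0},
    {"tx": -0.3,"ty": 0,"tz": 0,"ax": 0,"ay": 0,"az": 0},
    {"tx": -0.3,"ty": 0,"tz": 0,"ax": 0,"ay": 0,"az": 0}
  ]
}}

```text
time: 15.15
ee_pos: [0.631, -0.0383, 0.0697]
tcp_rot: [-180.0, 9.0, 175.0]
wrist_force: [-1.7, -0.4, 0.6]
opening: 0.0399
```

```bash
python3 look.py e
```

```text
t 15.15 tcp in ramp mm [ 37.  -45.2  30.3] rot err [-0.02 -0.01  0.04] F ramp [-1.55 -0.52  0.9 ] open 0.0399
sleeve top pts 293 x med 0.0713 z 0.0499 y rng -0.083 -0.012 skew 0.009
```

Not yet at the stop, since the force is unchanged. I'll creep on in 0.5 mm rows.

Emit:
{"method": "play_rows", "body": {
  "commands": [
    {"tx": -0.05,"ty": 0,"tz": 0,"ax": 0,"ay": 0,"az": 0},
    {"tx": -0.1,"ty": 0,"tz": 0,"ax": 0,"ay": 0,"az": 0},
    {"tx": -0.15,"ty": 0,"tz": 0,"ax": 0,"ay": 0,"az": 0},
    {"tx": -0.2,"ty": 0,"tz": 0,"ax": 0,"ay": 0,"az": 0}
  ]
}}

```text
time: 15.6
ee_pos: [0.6325, -0.0384, 0.0699]
tcp_rot: [-180.0, 8.9, 175.0]
wrist_force: [-4.8, 0.5, 2.7]
opening: 0.0398
```

```bash
python3 look.py f
```

```text
t 15.6 tcp in ramp mm [ 38.6 -45.2  30.2] rot err [-0.02 -0.06  0.04] F ramp [-4.32  0.05  3.43] open 0.0398
sleeve top pts 284 x med 0.0718 z 0.0501 y rng -0.083 -0.012 skew -0.012
```

Emit:
{"method": "play_rows", "body": {
  "commands": [
    {"tx": -0.03,"ty": 0,"tz": 0,"ax": 0,"ay": 0,"az": 0},
    {"tx": -0.06,"ty": 0,"tz": 0,"ax": 0,"ay": 0,"az": 0},
    {"tx": -0.06,"ty": 0,"tz": 0,"ax": 0,"ay": 0,"az": 0},
    {"tx": -0.06,"ty": 0,"tz": 0,"ax": 0,"ay": 0,"az": 0}
  ]
}}

```text
time: 16.05
ee_pos: [0.6326, -0.0384, 0.0699]
tcp_rot: [-180.0, 8.9, 175.0]
wrist_force: [-7.7, 0.7, 3.3]
opening: 0.0399
```

```bash
python3 look.py g
```

```text
t 16.05 tcp in ramp mm [ 38.7 -45.2  30.2] rot err [-0.02 -0.11  0.04] F ramp [-7.07 -0.01  4.48] open 0.0399
sleeve top pts 279 x med 0.0725 z 0.0503 y rng -0.083 -0.012 skew -0.001
```

View pics/s_g.png

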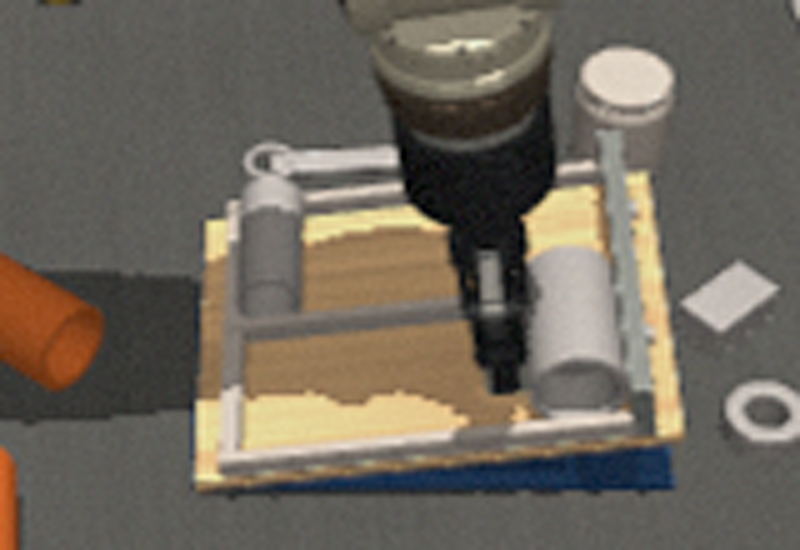

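The sleeve at (575,325) touches the stop plate. TCP travel stalled at 38.7 mm while the push rose to 7 N, so it is home and square. Handing in.

```bash
python3 - <<'E'
from h import *
from workcell import bot,job
rep(bot.get_obs());print(job.job_done())
rep(bot.get_obs())
E
```

```text
t 16.1 tcp in ramp mm [ 38.7 -45.2  30.2] rot err [-0.02 -0.11  0.04] F ramp [-6.13  0.13  4.86] open 0.0399
the job is handed in; nothing more can be done
None
the job is handed in; nothing more can be done
```

I pushed the thicker sleeve up the right lane with two fingertips spread about 40 mm apart, at 2–3 cm/s and slower at each end. It was never gripped or lifted. I handed in at 16.1 s with the fingers still pressing it against the stop.

**Last checks:**
- **Position:** fingertip travel stalled with the tool at ramp x = 38.7 mm. That puts the sleeve's centre at about 74.7 mm, against 75 mm when home. The depth-based estimate read about 72.5 mm; it had been running 1–2 mm low during the push, and both values are within tolerance.
- **Squareness and height:** skew was about 0.001 rad, and the sleeve's top was 50 mm off the deck, so it lies flat.
- **Push:** about 6–7 N along the slope.
- **Other things:** in the side view the thin sleeve was still at its foot, and nothing else visible there had shifted. I did not measure those positions, and the mug, hammer and screwdriver were outside that final view.

**What went wrong:** one move was refused for incomplete rows. The first approach then ran into the last joint's limit, so I rose and used the equivalent half-turn pose. Neither touched anything.

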